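# Set out the filler-head kit on the tray

## Task

Strip the white die plate from the filler head, lifting it straight up its two pins without cocking it, and lay it flat on the tray midway between the two standing barrels, in line with them; then put the ring nut on top of it, down around its spigot and flat on the plate. Stand each nozzle upright on top of the barrel whose flange it matches in size, flange on flange and centred. Set every part down rather than dropping it, and leave the barrels, the spanner and the jar where they are.

Things in the scene. Friction and masses are not known exactly. Their poses are not given: they have to be found in the camera images.
- die_plate: Die plate, loose, 0.35 kg: white plastic plate 90 x 110 x 12 mm (x, y, z), a round steel spigot (upright stub, diameter 28, 28 mm tall) on its middle to grip it by. Origin: centre of the underside, z up; plate top at 12, spigot top at 40 mm. 12 mm through holes at y = -42 and +42 mm. It starts on the head, whose pins come up through the holes to 13 mm above the plate's top.
- ring_nut: Ring nut, loose, 0.2 kg: plain steel ring with six dark spanner slots, outside diameter 56, bore 40, 22 mm high. Origin: centre of its underside, z up its axis. It starts lying flat on the grey board. Goes over the spigot with 6 mm to spare all round.
- dough_nozzle: Dough nozzle, loose, 0.28 kg: the larger, shorter steel nozzle, 60 mm tall. From below: flange of diameter 64, 6 mm thick; cone from diameter 50 to 34 up to 22 mm height; round tube of diameter 34 up to the top, to grip it by. Origin: centre of the flat underside, z up its axis. It starts upright on the grey board.
- filling_nozzle: Filling nozzle, loose, 0.16 kg: the slimmer, taller steel nozzle, 75 mm tall. From below: flange of diameter 50.5, 6 mm thick; cone from diameter 36 to 20 up to 22 mm height; round tube of diameter 20 up to the top, to grip it by. Origin: centre of the flat underside, z up its axis. It starts upright on the grey board.
- dough_barrel: Dough barrel, 0.75 kg, loose but to stay put: the thicker steel pipe, upright on the tray, 70 mm tall, diameter 51, with a flange of diameter 64 and 6 mm thickness at each end; its flange matches the dough nozzle. Origin: centre of its underside, z up. The barrels stand 240 mm apart (centres) in a row along the tray's y axis, either one on the left.
- filling_barrel: Filling barrel, 0.55 kg, loose but to stay put: the thinner steel pipe, upright on the tray, 70 mm tall, diameter 38, with a flange of diameter 50.5 and 6 mm thickness at each end; its flange matches the filling nozzle. Origin: centre of its underside, z up.
- tray: Bakery tray, fixed: shallow aluminium tray, 300 mm along x, 400 mm along y, rim 23 mm high, lined with white paper. Origin: centre of its underside on the bench, z up; the floor on which things stand is 4 mm above the origin. It is on the left or right half of the bench, the grey board on the other.
- head: Filler head, fixed: steel block 100 x 120 x 55 mm (x, y, z) on a grey board 15 mm thick (340 x 300 mm). Origin: centre of its underside, on the board's top, z up. Two upright pins of diameter 10 at y = -42 and +42 mm rise 25 mm from its top, so the plate is clear once lifted 25 mm. On its +x face two flanged pipe stubs reach to x = 80 mm and 66 mm high.
- spanner: Hook spanner, loose, to be left alone: flat dark steel tool about 200 mm long, 6 mm thick, lying along the far side of the tray. Origin: underside, near the middle of its length; x runs along it to the hook.
- jar: Jar of grease, loose, to be left alone: closed jar, diameter 50, 65 mm high, white cap, standing on the grey board beside the head. Origin: centre of its underside.
Mind the look-alikes: they are no part of the job. Leave any purple or red look-alike of the filling_nozzle alone.

How it is judged (in metres and radians):
At the end, for the whole second after the job is handed in: Plate flat on the tray floor, in line with the barrels and midway between them (each within 15 mm). Nut flat on the plate round its spigot. Each nozzle upright on its own barrel, flange on flange, centred within 10 mm. Barrels upright within 15 mm of their start. All at rest (horizontal distance between die_plate and dough_barrel below 0.136 m and horizontal distance between die_plate and filling_barrel below 0.136 m and (x of die_plate in the frame of dough_barrel between -0.015 and 0.015 m or x of die_plate in the frame of filling_barrel between -0.015 and 0.015 m) and z of die_plate in the frame of tray below 0.009 m and angle between each of die_plate, dough_nozzle, dough_barrel, filling_nozzle, filling_barrel's own z axis and vertical below 0.08 rad and horizontal distance between ring_nut and die_plate below 0.01 m and z of ring_nut in the frame of die_plate between 0.008 and 0.017 m and angle between ring_nut's own z axis and vertical below 0.1 rad and horizontal distance between dough_nozzle and dough_barrel below 0.01 m and z of dough_nozzle in the frame of dough_barrel between 0.066 and 0.075 m and distance of each of dough_barrel, filling_barrel from where it was at the start of the episode below 0.015 m and horizontal distance between filling_nozzle and filling_barrel below 0.01 m and z of filling_nozzle in the frame of filling_barrel between 0.066 and 0.075 m and linear speed of each of die_plate, ring_nut, dough_nozzle, filling_nozzle, dough_barrel, filling_barrel below 0.03 m/s and angular speed of each of die_plate, ring_nut, dough_nozzle, filling_nozzle below 0.3 rad/s); the robot touches nothing.
It fails at once if the die plate is cocked on its pins (tilted more than 7 degrees while still on them) (angle between die_plate's own z axis and vertical above 0.12 rad and horizontal distance between die_plate and head below 0.03 m and z of die_plate in the frame of head below 0.078 m).
It fails at once if a part is dropped (falls freely faster than 0.6 m/s, about 20 mm) ((linear speed of die_plate above 0.6 m/s and contact force between the fingers and die_plate below 0.05 N) or (linear speed of ring_nut above 0.6 m/s and contact force between the fingers and ring_nut below 0.05 N) or (linear speed of dough_nozzle above 0.6 m/s and contact force between the fingers and dough_nozzle below 0.05 N) or (linear speed of filling_nozzle above 0.6 m/s and contact force between the fingers and filling_nozzle below 0.05 N)).
It fails at once if a barrel is knocked over (angle between any of dough_barrel, filling_barrel's own z axis and vertical above 0.35 rad).
It fails at once if the spanner or the jar is pushed out of its place (more than 25 mm) (distance of any of spanner, jar from where it was at the start of the episode above 0.025 m).
It also fails if it takes over 136 s, if anything falls off the work surface, if the arm or the gripper's body presses on something with over 40 N, if the wrist force passes 120 N, or if a joint passes its speed limit or range.

## Robot

A 6-joint arm with a two-finger parallel gripper is mounted at the origin on the work surface. World frame = base frame: x ahead of the robot, y to its left, z up, the work surface at z = 0. Lengths are in mm, angles in rad, forces in N, time in s.
With the tool pointing down it reaches from about 300 to 775 mm from the base axis. Payload 14.6 kg.
Tool frame: the origin (TCP) lies at the very end of the fingers, on their centre line; the grasp point (between the pads) lies 19 mm behind it; z points along the fingers, y is the line along which they close (so a half turn about z gives the same grasp; the last joint's range is limited). The gripper opens to 94 mm and grips with 3 to 60 N. Pads are 16 mm wide; open, the fingers measure 119 mm over their backs; the gripper's body (75 mm by 177 mm) begins 78 mm behind the grasp point.
Start: joints at [-1.353, 0.3, 1.521, -0, 1.321, -0.067], TCP at [154.524, -527.837, 205.446] pointing down, gripper open.
Joint ranges: [-3.03, 3.03], [-0.79, 2.21], [0.23, 2.52], [-1.04, 4.18], [0, 3.07], [-2.55, 2.55]. Speed limits (rad/s): [2.22, 2.22, 2.57, 3.14, 3.14, 3.14].

## Interface

Orientations are given as a unit quaternion [w, x, y, z].
In Python, from bench import robot gives the robot as it stands. The module is installed in compiled form; this text tells all that it offers.
- The arm moves only by the shell command python3 -m handwheel 'ROWS'. ROWS is JSON, a list of rows, each a list of 5 numbers: the shift along the tool's x, y, z in mm, then the turn about the tool's z in rad, then the closure, from -1 (fully open) to 1 (shut). A call has 1 to 8 rows; each row shifts and turns the commanded pose from where the row before left it, along the tool's axes as they then stand; what a row does not reach is not made up. A row lasts 1/12 s, in which the tool goes at most 41.7 mm and 7.16 degrees, less where a joint would pass 70% of its speed; a pose out of reach is approached as far as the arm can. A call is refused whole if a number of a shift passes 41.7 or a number of a turn 0.125, either way. A call with a gripper value outside its range is refused whole. The fingers move at their own pace and stop on an object; the grip force is fixed at half the most. Time passes only in rows, so rows that do not move let the fingers close. It gives the time, the measured TCP pose, the force, the opening and the grip force at its end, in the units of the state.
- robot.sense(): the state, without advancing time (a new reading comes with each control period).
- robot.camera(name): name is "side" or "top"; returns a dict with "frame" (400x640x3 uint8, red, green, blue), "mtx" (3x3 intrinsics, pixels), "distortion" ([k1, k2, p1, p2, k3] as OpenCV has them; the pictures are not rectified), "camera_from_world" (4x4, takes a point from world to camera coordinates). Camera axes: x right, y up, looking along -z (the intrinsics and any distortion apply to the point x, -y, -z); pixel columns grow to the right and rows downward; lengths in mm; the calibration is good to about 2 mm. A picture is of the moment at which its call begins. There is no depth.
- robot.hand_in(): hands the job in; it is judged then, once.
Trained networks look in a picture, given as the dict that the camera call returned (one of the last four; its "shot" number tells which), for a name from the list of things; names that differ only in an ending like _2 or _b are one class to them, and where a whole thing is asked for, a point or a joint stands for the part that bears it (a point fixed in the world has none). Each returns a list of dicts, best first, with "p" (0 to 1); they miss things now and then, are a little off and sometimes report something else, mostly with a low value. They report only what shows in the picture. A call takes as long as a camera call. They do not tell look-alikes from the thing itself.
- robot.recognise(picture, label): "at" ([x, y, z] in mm, in world coordinates, good to about 4 mm: the middle of the surface that is visible of it).
- robot.masks_of(picture, label): "pixels" (400x640 bool, what is visible of it).
The state is a dict: "time_s": time; "joint_pos": joint angles; "qvel": joint speeds; "joint_efforts": joint torques, N m; "tcp_pos": TCP position; "tcp_rot": TCP orientation; "wrist_force": force on the tool from outside, world axes, zero at the start; "torque": the same for the moment, N m; "finger_gap": finger opening in mm; "grip_force": force on a finger pad.
Only numpy, scipy, OpenCV 4.12 (cv2) and the standard library are available. Lean on these libraries where they do the work, as an engineer would, in place of code of your own. Each camera call takes 0.05 s, during which the arm holds its last target. There are 200 camera calls.

## Working session

There is one attempt and no reset: what is moved stays moved. The work goes in short steps, Python scripts to look and compute and a shell command to move; the robot and the scene stay as the last step left them, time stands still between calls to the robot, and variables do not carry over. Pictures are saved under pics/ and viewed, at most 14 in all, crops included, and the job is handed in when it is done.

```bash
mkdir -p pics; cat > h.py <<'E'
import numpy as np, cv2
from bench import robot
def ray(c,u,v):
    K=np.array(c["mtx"],float);d=np.array(c["distortion"],float)
    x,y=cv2.undistortPoints(np.array([[[u,v]]],float),K,d)[0,0]
    T=np.array(c["camera_from_world"],float);R=T[:3,:3];o=-R.T@T[:3,3]
    return o,R.T@np.array([x,-y,-1.])
def atz(c,u,v,z):
    o,d=ray(c,u,v); return o+d*(z-o[2])/d[2]
def proj(c,p):
    T=np.array(c["camera_from_world"],float);q=T[:3,:3]@np.array(p,float)+T[:3,3]
    q=np.array([[q[0],-q[1],-q[2]]])
    return cv2.projectPoints(q,np.zeros(3),np.zeros(3),np.array(c["mtx"],float),np.array(c["distortion"],float))[0][0,0]
def save(c,n,s=1): cv2.imwrite("pics/"+n+".png",cv2.resize(c["frame"][:,:,::-1],None,fx=s,fy=s))
E
python3 - <<'E'
from h import *
for n in ("top","side"):
    c=robot.camera(n); save(c,n+"0",1.25)
    T=np.array(c["camera_from_world"]);print(n,-T[:3,:3].T@T[:3,3])
    for l in "die_plate ring_nut dough_nozzle filling_nozzle dough_barrel filling_barrel tray head spanner jar".split():
        print(l,[(np.round(r["at"]).tolist(),round(r["p"],2)) for r in robot.recognise(c,l)][:4])
print(robot.sense())
E
```

```text
top [ 367.85903749   68.90589262 1092.35467969]
die_plate [([606.0, 196.0, 84.0], 0.84)]
ring_nut [([450.0, 126.0, 36.0], 0.75)]
dough_nozzle [([440.0, 214.0, 24.0], 0.68)]
filling_nozzle [([301.0, 290.0, 4.0], 0.78), ([431.0, 302.0, 24.0], 0.67), ([319.0, 430.0, 10.0], 0.67), ([407.0, 441.0, 14.0], 0.61)]
dough_barrel [([537.0, -94.0, 71.0], 0.87)]
filling_barrel [([559.0, -327.0, 50.0], 0.92)]
tray [([534.0, -217.0, 6.0], 0.91)]
head [([668.0, 183.0, 64.0], 0.62), ([533.0, -219.0, 7.0], 0.61)]
spanner [([646.0, -192.0, 10.0], 0.58)]
jar [([578.0, 333.0, 83.0], 0.57)]
side [ 31.95367741 548.13639116 705.06493104]
die_plate [([603.0, 208.0, 82.0], 0.85), ([568.0, 347.0, 63.0], 0.74)]
ring_nut [([441.0, 128.0, 33.0], 0.8)]
dough_nozzle [([433.0, 229.0, 39.0], 0.87)]
filling_nozzle [([292.0, 302.0, 13.0], 0.93), ([407.0, 451.0, 13.0], 0.69), ([418.0, 316.0, 28.0], 0.56), ([309.0, 443.0, 14.0], 0.56)]
dough_barrel [([531.0, -80.0, 48.0], 0.94)]
filling_barrel [([554.0, -320.0, 48.0], 0.56)]
tray [([510.0, -194.0, 4.0], 0.85)]
head [([564.0, 223.0, 59.0], 0.67)]
spanner [([644.0, -182.0, 2.0], 0.81)]
jar [([567.0, 344.0, 62.0], 0.89)]
{'time_s': 1.1, 'joint_pos': array([-1.35259877e+00,  2.99864863e-01,  1.52102059e+00, -4.94511834e-06,
        1.32067717e+00, -6.66267484e-02]), 'qvel': array([ 0.00051281,  0.00141932, -0.00192045,  0.00186368, -0.0015305 ,
        0.00045296]), 'joint_efforts': array([-7.42431221e-04, -5.31669831e+01, -3.52916300e+01,  7.08264671e-02,
        2.12053506e-02, -8.19148227e-06]), 'tcp_pos': array([ 154.52311877, -527.83483576,  205.45614337]), 'tcp_rot': array([ 1.51498555e-05,  9.89876429e-01,  1.41931865e-01, -1.25218456e-06]), 'wrist_force': array([-0.65878631,  0.41607138,  0.16087818]), 'torque': array([-0.06366276,  0.07330048, -0.02704978]), 'grip_force': 0.0, 'finger_gap': 93.9817825668331}
```

View pics/top0.png

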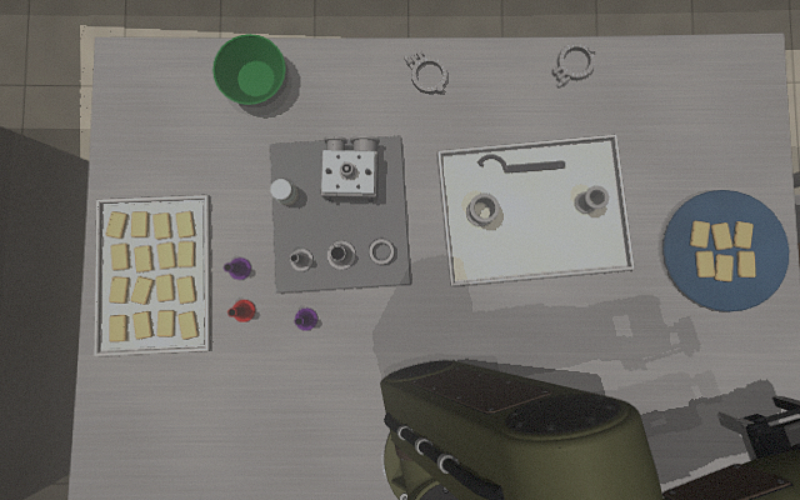

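View pics/side0.png

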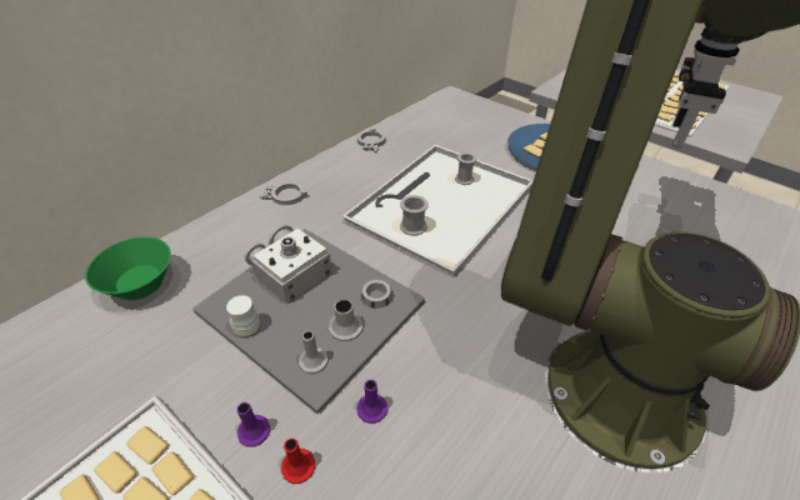

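The white plate with its spigot is on the head at about (348,170) in the top picture. Left of it are the jar at (281,190), then the steel filling nozzle (300,258), dough nozzle (341,255) and nut (381,251). The barrels are the thick one at (484,210) and the thin one at (593,200). The purple and red ones are look-alikes. I'll refine the positions by fitting silhouettes to the masks.

```bash
cat > fit.py <<'E'
from h import *
from scipy.optimize import minimize
S=4
def circ(d,z): t=np.linspace(0,2*np.pi,40); return np.c_[d/2*np.cos(t),d/2*np.sin(t),0*t+z]
def box(a,b,z): return np.array([[a/2,b/2,z],[-a/2,b/2,z],[-a/2,-b/2,z],[a/2,-b/2,z]])
def cyl(*p): return [np.r_[circ(p[i][0],p[i][1]),circ(p[i+1][0],p[i+1][1])] for i in range(len(p)-1)]
M=dict(ring_nut=cyl((56,0),(56,22)),
 dough_nozzle=cyl((64,0),(64,6))+cyl((50,6),(34,22),(34,60)),
 filling_nozzle=cyl((50.5,0),(50.5,6))+cyl((36,6),(20,22),(20,75)),
 dough_barrel=cyl((64,0),(64,6))+cyl((51,6),(51,64))+cyl((64,64),(64,70)),
 filling_barrel=cyl((50.5,0),(50.5,6))+cyl((38,6),(38,64))+cyl((50.5,64),(50.5,70)),
 die_plate=[np.r_[box(90,110,0),box(90,110,12)]]+cyl((28,12),(28,40)),
 tray=[np.r_[box(300,400,0),box(300,400,23)]])
def sil(c,name,x,y,z,th):
    m=np.zeros((400*S,640*S),np.uint8);C,s=np.cos(th),np.sin(th)
    K=np.array(c["mtx"],float);d=np.array(c["distortion"],float);T=np.array(c["camera_from_world"],float)
    for P in M[name]:
        W=P@np.array([[C,s,0],[-s,C,0],[0,0,1]])+[x,y,z]
        q=W@T[:3,:3].T+T[:3,3];q=q*[1,-1,-1]
        p=cv2.projectPoints(q,np.zeros(3),np.zeros(3),K,d)[0][:,0]
        cv2.fillConvexPoly(m,cv2.convexHull(np.round((p+.5)*S-.5).astype(np.int32)),1)
    return m>0
def fit(c,name,x,y,z,th=None,near=60):
    best=None
    for r in robot.masks_of(c,name):
        k=r["pixels"]
        if k.sum()<30: continue
        u=np.argwhere(k).mean(0); pp=proj(c,[x,y,z+20])
        e=np.hypot(*(u[::-1]-pp))
        if e<near and (best is None or e<best[0]): best=(e,k)
    if best is None: return None
    mm=cv2.fillPoly(np.zeros((400,640),np.uint8),cv2.findContours(best[1].astype(np.uint8),0,1)[0],1)
    k=cv2.resize(mm,None,fx=S,fy=S,interpolation=0)>0
    def f(v):
        m=sil(c,name,v[0],v[1],z,v[2]/100 if th is not None else 0)
        return 1-(m&k).sum()/(m|k).sum()
    v0=[x,y]+([th*100] if th is not None else [])
    sx=np.array([v0]+[[a+(8 if i==j else 0) for j,a in enumerate(v0)] for i in range(len(v0))])
    r=minimize(f,v0,method="Nelder-Mead",options=dict(initial_simplex=sx,xatol=.1,fatol=1e-4))
    return np.round(r.x,1),round(1-r.fun,3)
E
cat > m0.py <<'E'
from fit import *
for n in ("top","side"):
    c=robot.camera(n)
    for a in (("ring_nut",445,127,15),("dough_nozzle",437,222,15),("filling_nozzle",426,308,15),("dough_barrel",535,-87,4),("filling_barrel",558,-324,4),("die_plate",605,200,70,0.05),("tray",535,-215,0,0.1)):
        print(n,a[0],fit(c,*a))
E
python3 m0.py
```

```text
top ring_nut (array([448.3, 127.9]), np.float64(0.933))
top dough_nozzle (array([440.6, 218.5]), np.float64(0.934))
top filling_nozzle (array([431.3, 306.9]), np.float64(0.824))
top dough_barrel (array([539.1, -92.7]), np.float64(0.96))
top filling_barrel (array([ 560.9, -331.1]), np.float64(0.949))
top die_plate (array([614.7, 197.1,  -1.6]), np.float64(0.957))
top tray (array([ 542.4, -213.4,    9.1]), np.float64(0.979))
side ring_nut (array([446.2, 129.7]), np.float64(0.935))
side dough_nozzle (array([441.9, 219.3]), np.float64(0.904))
side filling_nozzle None
side dough_barrel (array([539. , -92.3]), np.float64(0.933))
side filling_barrel (array([ 558.5, -330.4]), np.float64(0.926))
side die_plate (array([614.9, 199.4,  -1.4]), np.float64(0.957))
side tray (array([ 542.4, -210.1,    9.2]), np.float64(0.951))
```

```bash
python3 -m handwheel '[[0,0,-4,-0.125,-1],[0,0,-4,-0.125,-1],[0,0,-4,-0.125,-1],[0,0,-4,-0.125,-1],[0,0,-4,-0.125,-1],[0,0,-4,-0.125,-1],[0,0,0,-0.125,-1],[0,0,0,-0.125,-1]]'; python3 -m handwheel '[[0,0,0,-0.125,-1],[0,0,0,-0.125,-1],[0,0,0,-0.036,-1],[0,0,0,0,-1]]'
```

```text
time_s: 2.57
tcp_pos: [154.6, -527.9, 229.7]
tcp_rot: [0.0, 0.799, 0.602, -0.0]
wrist_force: [-0.7, -0.4, 0.1]
finger_gap: 94.4
grip_force: 0.0
time_s: 2.9
tcp_pos: [154.5, -527.8, 229.4]
tcp_rot: [-0.0, 0.706, 0.708, -0.0]
wrist_force: [0.3, -0.2, 0.2]
finger_gap: 94.1
grip_force: 0.0
```

```bash
python3 -m handwheel '[[33,21,0,0,-1],[33,21,0,0,-1],[33,21,0,0,-1],[33,21,0,0,-1],[33,21,0,0,-1],[33,21,0,0,-1],[33,21,0,0,-1],[33,21,0,0,-1]]'; python3 -m handwheel '[[33,21,0,0,-1],[33,21,0,0,-1],[33,21,0,0,-1],[33,21,0,0,-1],[33,21,0,0,-1],[33,21,0,0,-1],[33,21,0,0,-1],[33,21,0,0,-1]]'; python3 -m handwheel '[[33,21,0,0,-1],[33,21,0,0,-1],[33,21,0,0,-1],[33,21,0,0,-1],[33,21,0,0,-1],[33,18,0,0,-1],[0,0,0,0,-1],[0,0,0,0,-1]]'; 
```

```text
time_s: 3.57
tcp_pos: [323.1, -262.1, 229.7]
tcp_rot: [0.0, 0.708, 0.706, 0.0]
wrist_force: [0.1, -0.8, 0.6]
finger_gap: 94.3
grip_force: 0.0
time_s: 4.23
tcp_pos: [491.2, 2.2, 229.6]
tcp_rot: [0.0, 0.708, 0.706, 0.0]
wrist_force: [1.3, -1.4, -0.0]
finger_gap: 93.8
grip_force: 0.0
time_s: 4.9
tcp_pos: [613.6, 199.5, 228.2]
tcp_rot: [-0.0, 0.707, 0.707, -0.001]
wrist_force: [0.5, -0.4, 0.7]
finger_gap: 94.1
grip_force: 0.0
```

```bash
python3 -m handwheel '[[-1,1,20,0,-0.3],[0,0,20,0,-0.3],[0,0,20,0,-0.3],[0,0,20,0,-0.3],[0,0,20,0,-0.3],[0,0,10,0,-0.3],[0,0,0,0,-0.3],[0,0,0,0,-0.3]]'; python3 - <<'E'
from h import *
for n in ("top","side"):
    c=robot.camera(n); u,v=proj(c,[615,198,90]);u=int(u);v=int(v)
    f=c["frame"][max(0,v-70):v+70,max(0,u-70):u+70,::-1]
    cv2.imwrite(f"pics/{n}1.png",cv2.resize(f,(500,500),interpolation=2))
a=[cv2.imread(f"pics/{n}1.png") for n in("top","side")]
cv2.imwrite("pics/pair1.png",cv2.resize(np.hstack(a),(800,400)))
E
```

```text
time_s: 5.57
tcp_pos: [614.6, 196.6, 120.2]
tcp_rot: [0.0, 0.708, 0.707, 0.0]
wrist_force: [1.1, -0.2, 1.0]
finger_gap: 61.2
grip_force: 0.0
```

View pics/pair1.png

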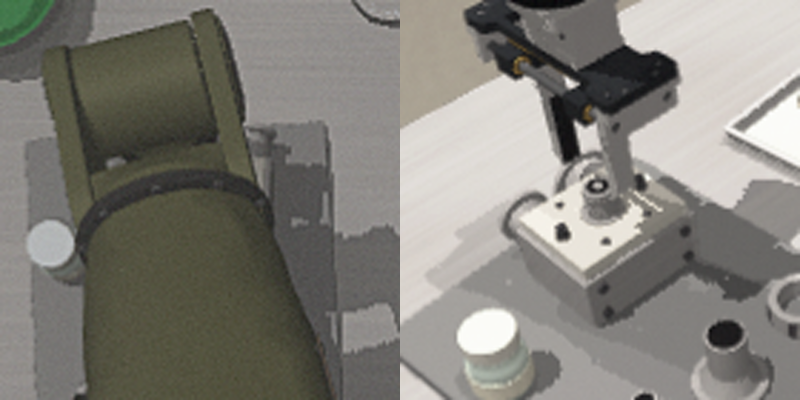

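The side crop shows the fingers either side of the spigot, which is at (598,190). I'll go down and grip.

```bash
python3 -m handwheel '[[1,0,12,0,-0.3],[0,0,12,0,-0.3],[0,0,10,0,-0.3],[0,0,0,0,-0.3],[0,0,0,0,-0.3]]'; python3 -m handwheel '[[0,0,0,0,1],[0,0,0,0,1],[0,0,0,0,1],[0,0,0,0,1],[0,0,0,0,1],[0,0,0,0,1],[0,0,0,0,1],[0,0,0,0,1]]'
```

```text
time_s: 6.08
tcp_pos: [614.1, 198.1, 84.3]
tcp_rot: [-0.0, 0.707, 0.707, -0.001]
wrist_force: [0.2, -0.5, -1.0]
finger_gap: 61.2
grip_force: 0.0
time_s: 6.75
tcp_pos: [614.6, 198.2, 85.5]
tcp_rot: [0.0, 0.707, 0.707, 0.0]
wrist_force: [0.6, 0.0, 0.3]
finger_gap: 27.3
grip_force: 30.0
```

Gripped (gap 27.3, about 28). Now lift slowly.

```bash
python3 -m handwheel '[[0,0,-3,0,1],[0,0,-5,0,1],[0,0,-5,0,1],[0,0,-5,0,1],[0,0,-5,0,1],[0,0,-5,0,1],[0,0,-5,0,1],[0,0,0,0,1]]'; python3 -m handwheel '[[0,0,-15,0,1],[0,0,-15,0,1],[0,0,-15,0,1],[0,0,-15,0,1],[0,0,-15,0,1],[0,0,0,0,1]]'
```

```text
time_s: 7.42
tcp_pos: [615.0, 198.3, 119.9]
tcp_rot: [0.0, 0.707, 0.707, 0.001]
wrist_force: [-0.1, -0.3, -3.0]
finger_gap: 27.4
grip_force: 30.0
time_s: 7.92
tcp_pos: [615.4, 198.4, 196.6]
tcp_rot: [0.001, 0.707, 0.707, 0.002]
wrist_force: [-0.6, 0.2, -3.4]
finger_gap: 27.5
grip_force: 30.0
```

```bash
python3 -m handwheel '[[-15,-3,0,0,1],[-30,-5,0,0,1],[-30,-5,0,0,1],[-30,-5,0,0,1],[-30,-5,0,0,1],[-30,-5,0,0,1],[-30,-5,0,0,1],[-30,-5,0,0,1]]';python3 -m handwheel '[[-30,-5,0,0,1],[-30,-5,0,0,1],[-30,-5,0,0,1],[-30,-5,0,0,1],[-30,-5,0,0,1],[-30,-3,0,0,1],[-15,0,0,-0.105,1],[0,0,0,0,1]]'; python3 -m handwheel '[[0,0,0,0,1],[0,0,0,0,1],[0,0,0,0,1]]'; python3 - <<'E'
from fit import *
ims=[]
for n in ("top","side"):
    c=robot.camera(n)
    for a in (("die_plate",549,-212,180,0.09),("dough_barrel",539,-92,4),("filling_barrel",560,-330,4)): print(n,a[0],fit(c,*a))
    if n=="side": save(c,"carry",1.25)
E
```

```text
time_s: 8.58
tcp_pos: [575.8, -28.2, 192.5]
tcp_rot: [-0.0, 0.707, 0.707, -0.0]
wrist_force: [1.1, -0.7, -3.7]
finger_gap: 27.0
grip_force: 30.0
time_s: 9.25
tcp_pos: [547.7, -224.7, 192.2]
tcp_rot: [-0.0, 0.668, 0.744, -0.0]
wrist_force: [0.1, -0.6, -3.1]
finger_gap: 27.6
grip_force: 30.0
time_s: 9.5
tcp_pos: [548.6, -220.8, 193.1]
tcp_rot: [-0.0, 0.669, 0.743, 0.0]
wrist_force: [-0.8, 0.5, -2.3]
finger_gap: 27.5
grip_force: 30.0
top die_plate (array([ 548.6, -201.3,    7.5]), np.float64(0.435))
top dough_barrel (array([539.9, -93.7]), np.float64(0.952))
top filling_barrel None
side die_plate (array([ 544.8, -215.7,    8.3]), np.float64(0.853))
side dough_barrel (array([536.6, -91.1]), np.float64(0.948))
side filling_barrel (array([ 559.5, -330.6]), np.float64(0.913))
```

View pics/carry.png

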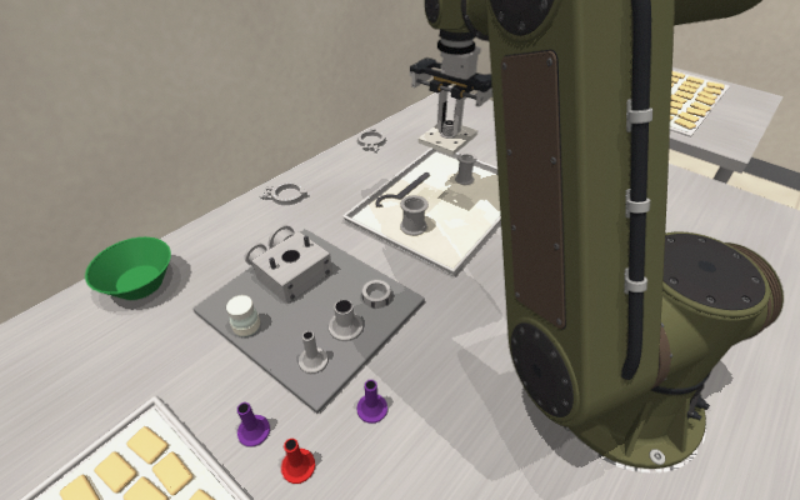

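The picture shows the plate hanging level in the grip at (448,138), above the tray between the barrels. It is 9 mm off in y. I'll correct that and lower it.

```bash
python3 -m handwheel '[[9,2,20,0,1],[0,0,25,0,1],[0,0,25,0,1],[0,0,25,0,1],[0,0,25,0,1],[0,0,20,0,1],[0,0,15,0,1],[0,0,5,0,1]]'; python3 -m handwheel '[[0,0,0,0,1],[0,0,0,0,1],[0,0,2,0,1],[0,0,2,0,1],[0,0,2,0,1],[0,0,1.5,0,1],[0,0,0,0,1],[0,0,0,0,1]]'
```

```text
time_s: 10.57
tcp_pos: [548.5, -212.2, 31.0]
tcp_rot: [-0.002, 0.669, 0.743, -0.001]
wrist_force: [-0.6, -0.9, -3.3]
finger_gap: 27.1
grip_force: 30.0
time_s: 11.23
tcp_pos: [549.6, -212.6, 26.0]
tcp_rot: [-0.0, 0.669, 0.743, -0.0]
wrist_force: [-0.7, -0.5, -3.7]
finger_gap: 27.3
grip_force: 30.0
```

```bash
python3 -m handwheel '[[0,0,2,0,1],[0,0,2,0,1],[0,0,1,0,1],[0,0,0,0,1],[0,0,0,0,1]]'; python3 -m handwheel '[[0,0,1,0,1],[0,0,0,0,1],[0,0,0,0,1]]'
```

```text
time_s: 11.65
tcp_pos: [549.5, -212.7, 20.8]
tcp_rot: [-0.0, 0.669, 0.743, -0.0]
wrist_force: [0.6, 0.7, -4.1]
finger_gap: 27.4
grip_force: 30.0
time_s: 11.9
tcp_pos: [549.5, -212.7, 19.9]
tcp_rot: [-0.0, 0.669, 0.743, -0.0]
wrist_force: [-0.1, -0.1, -3.7]
finger_gap: 27.6
grip_force: 30.0
```

```bash
python3 -m handwheel '[[0,0,1,0,1],[0,0,0,0,1],[0,0,0,0,1]]'; python3 -m handwheel '[[0,0,0.5,0,1],[0,0,0,0,1],[0,0,0,0,1]]'
```

```text
time_s: 12.15
tcp_pos: [549.7, -212.7, 19.5]
tcp_rot: [0.0, 0.669, 0.743, 0.0]
wrist_force: [-3.1, 1.5, 5.1]
finger_gap: 27.7
grip_force: 30.0
time_s: 12.4
tcp_pos: [549.7, -212.7, 19.5]
tcp_rot: [0.0, 0.669, 0.743, 0.0]
wrist_force: [-7.1, 2.3, 10.5]
finger_gap: 27.2
grip_force: 30.0
```

```bash
python3 -m handwheel '[[0,0,-0.5,0,1],[0,0,0,0,-0.3],[0,0,0,0,-0.3],[0,0,0,0,-0.3],[0,0,0,0,-0.3],[0,0,-5,0,-0.3],[0,0,-20,0,-0.3],[0,0,-35,0,-0.3]]'; python3 -m handwheel '[[0,0,-35,0.105,-1],[0,0,-35,0,-1],[0,0,-35,0,-1],[20,-6,-10,0,-1],[32,-10,0,0,-1],[32,-10,0,0,-1],[32,-10,0,0,-1],[32,-10,0,0,-1]]'; python3 -m handwheel '[[32,-10,0,0,-1],[32,-10,0,0,-1],[32,-10,0,0,-1],[32,-10,0,0,-1],[32,-10,0,0,-1],[30,-7,0,0,-1],[0,0,0,0,-1],[0,0,0,0,-1]]'; python3 - <<'E'
from fit import *
c=robot.camera("top"); print(fit(c,"die_plate",549,-212,4,0.09),fit(c,"dough_barrel",539,-92,4),fit(c,"filling_barrel",560,-330,4))
E
```

```text
time_s: 13.07
tcp_pos: [547.9, -212.0, 76.8]
tcp_rot: [-0.003, 0.669, 0.743, -0.001]
wrist_force: [-0.1, -0.2, -0.1]
finger_gap: 61.0
grip_force: 0.0
time_s: 13.73
tcp_pos: [502.8, -63.4, 194.4]
tcp_rot: [0.0, 0.707, 0.707, 0.0]
wrist_force: [0.2, -0.3, 0.1]
finger_gap: 94.4
grip_force: 0.0
time_s: 14.4
tcp_pos: [446.3, 126.3, 194.4]
tcp_rot: [0.0, 0.706, 0.708, 0.0]
wrist_force: [0.1, 1.0, -0.8]
finger_gap: 93.7
grip_force: 0.0
(array([ 551.3, -212.9,    9.4]), np.float64(0.967)) (array([539.2, -92.7]), np.float64(0.923)) (array([ 560.3, -331.9]), np.float64(0.949))
```

```bash
python3 -m handwheel '[[2,1,20,0,-1],[0,0,30,0,-1],[0,0,30,0,-1],[0,0,30,0,-1],[0,0,25,0,-1],[0,0,18,0,-1],[0,0,5,0,-1],[0,0,0,0,-1]]'; python3 -m handwheel '[[0,0,5,0,-1],[0,0,5,0,-1],[0,0,5,0,-1],[0,0,2,0,-1],[0,0,0,0,-1],[0,0,0,0,-1]]'; python3 -m handwheel '[[0,0,0,0,1],[0,0,0,0,1],[0,0,0,0,1],[0,0,0,0,1],[0,0,0,0,1],[0,0,0,0,1]]'
```

```text
time_s: 15.27
tcp_pos: [447.2, 126.6, 35.1]
tcp_rot: [-0.001, 0.708, 0.707, -0.001]
wrist_force: [0.5, -0.3, -0.6]
finger_gap: 94.0
grip_force: 0.0
time_s: 15.77
tcp_pos: [447.7, 127.4, 19.1]
tcp_rot: [0.0, 0.707, 0.707, 0.0]
wrist_force: [0.2, -0.3, 0.1]
finger_gap: 94.0
grip_force: 0.0
time_s: 16.27
tcp_pos: [447.6, 127.3, 19.0]
tcp_rot: [0.0, 0.707, 0.707, 0.0]
wrist_force: [0.5, -0.2, 0.1]
finger_gap: 57.1
grip_force: 0.0
```

```bash
python3 -m handwheel '[[0,0,0,0,1],[0,0,0,0,1],[0,0,0,0,1]]'; python3 -m handwheel '[[0,0,-10,0,1],[0,0,-20,0,1],[0,0,-30,0,1],[0,0,-35,0,1],[0,0,-35,0,1],[0,0,-25,0,1],[0,0,0,0,1],[0,0,0,0,1]]'
```

```text
time_s: 16.52
tcp_pos: [447.5, 127.3, 19.0]
tcp_rot: [-0.0, 0.707, 0.707, -0.0]
wrist_force: [-1.1, -0.4, 1.2]
finger_gap: 54.4
grip_force: 29.9
time_s: 17.18
tcp_pos: [447.8, 127.4, 175.2]
tcp_rot: [0.001, 0.707, 0.707, 0.001]
wrist_force: [-0.3, 0.2, -2.5]
finger_gap: 54.3
grip_force: 29.9
```

```bash
python3 - <<'E'
from fit import *
s=robot.sense(); t=s["tcp_pos"]; print(t)
c=robot.camera("side"); print(fit(c,"ring_nut",t[0],t[1]+1.5,t[2]-4))
u,v=map(int,proj(c,t))
cv2.imwrite("pics/nut.png",cv2.resize(c["frame"][max(v-75,0):v+75,u-75:u+75,::-1],(450,450),interpolation=2))
E
```

```text
[447.81396565 127.3711547  175.16586006]
(array([448.6, 130.8]), np.float64(0.693))
```

View pics/nut.png

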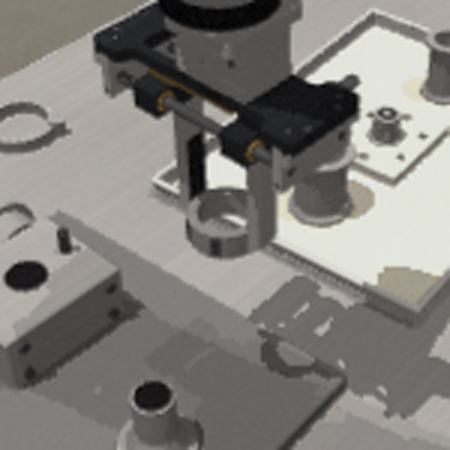

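The nut hangs level between the pads at (230,225) in the crop. I'll carry it over the spigot.

```bash
python3 -m handwheel '[[-16,5,0,0,1],[-32,10,0,0,1],[-32,10,0,0,1],[-32,10,0,0,1],[-32,10,0,0,1],[-32,10,0,0,1],[-32,10,0,0,1],[-32,10,0,0,1]]'; python3 -m handwheel '[[-32,10,0,0,1],[-32,10,0,0,1],[-32,4,0,0,1],[-6,1,0,0,1],[0,0,20,0,1],[0,0,25,0,1],[0,0,25,0,1],[0,0,10,0,1]]'; python3 -m handwheel '[[0,0,0,0,1],[0,0,0,0,1],[0,0,0,0,1],[0,0,0,0,1]]'
python3 - <<'E'
from fit import *
s=robot.sense(); t=s["tcp_pos"]; print(t)
c=robot.camera("side"); print(fit(c,"ring_nut",t[0],t[1]+1.5,t[2]-4),fit(c,"die_plate",549,-212,4,0.09))
u,v=map(int,proj(c,t))
cv2.imwrite("pics/nut2.png",cv2.resize(c["frame"][max(v-60,0):v+60,u-60:u+60,::-1],(480,480),interpolation=2))
E
```

```text
time_s: 17.95
tcp_pos: [522.1, -114.2, 172.3]
tcp_rot: [-0.001, 0.707, 0.707, -0.001]
wrist_force: [0.9, 0.7, -1.3]
finger_gap: 54.1
grip_force: 29.9
time_s: 18.62
tcp_pos: [545.5, -213.6, 89.2]
tcp_rot: [-0.003, 0.707, 0.707, -0.001]
wrist_force: [0.1, -0.3, -1.5]
finger_gap: 54.4
grip_force: 29.9
time_s: 18.95
tcp_pos: [548.2, -214.8, 95.4]
tcp_rot: [0.001, 0.707, 0.707, 0.0]
wrist_force: [-0.3, -0.1, -0.9]
finger_gap: 54.2
grip_force: 29.9
[ 548.18096701 -214.83891925   95.37975275]
(array([ 551.4, -212.1]), np.float64(0.794)) (array([ 548.3, -213.6,    9.2]), np.float64(0.806))
```

View pics/nut2.png

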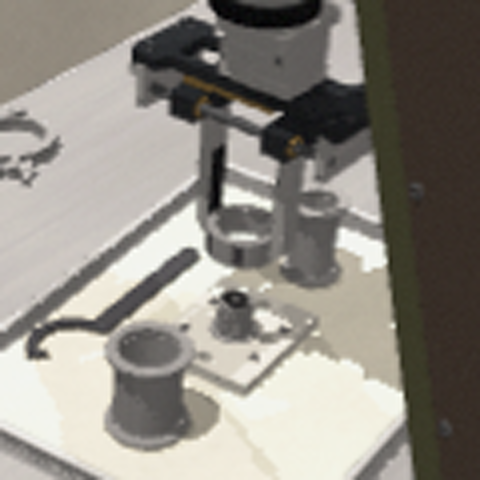

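The nut is above the spigot, which is at (237,310). I'll descend gently.

```bash
python3 -m handwheel '[[0,1.5,10,0,1],[0,0,15,0,1],[0,0,15,0,1],[0,0,5,0,1],[0,0,0,0,1],[0,0,0,0,1]]'; python3 -m handwheel '[[0,0,4,0,1],[0,0,4,0,1],[0,0,4,0,1],[0,0,4,0,1],[0,0,0,0,1],[0,0,0,0,1]]'
```

```text
time_s: 19.6
tcp_pos: [549.2, -214.7, 49.1]
tcp_rot: [-0.0, 0.707, 0.707, -0.0]
wrist_force: [-0.0, -0.6, -1.1]
finger_gap: 54.6
grip_force: 29.9
time_s: 20.1
tcp_pos: [549.0, -214.6, 32.7]
tcp_rot: [-0.0, 0.707, 0.707, -0.0]
wrist_force: [-0.8, -0.4, -1.4]
finger_gap: 54.3
grip_force: 29.9
```

Around the spigot with no contact force. Continuing down.

```bash
python3 -m handwheel '[[0,0,4,0,1],[0,0,4,0,1],[0,0,3,0,1],[0,0,0,0,1],[0,0,0,0,1]]'; python3 -m handwheel '[[0,0,1,0,1],[0,0,0,0,1],[0,0,0,0,1]]'; python3 -m handwheel '[[0,0,1,0,1],[0,0,0,0,1],[0,0,0,0,1]]'
```

```text
time_s: 20.52
tcp_pos: [549.0, -214.6, 21.7]
tcp_rot: [-0.0, 0.707, 0.707, -0.0]
wrist_force: [-0.3, 0.5, -2.0]
finger_gap: 54.3
grip_force: 29.9
time_s: 20.77
tcp_pos: [549.1, -214.7, 21.0]
tcp_rot: [0.0, 0.707, 0.707, 0.0]
wrist_force: [0.1, 0.0, -1.4]
finger_gap: 54.1
grip_force: 29.9
time_s: 21.02
tcp_pos: [549.1, -214.7, 20.0]
tcp_rot: [0.0, 0.707, 0.707, 0.0]
wrist_force: [0.3, 0.0, -0.8]
finger_gap: 54.6
grip_force: 29.9
```

```bash
python3 -m handwheel '[[0,0,0.7,0,1],[0,0,0,0,1],[0,0,0,0,1]]'; python3 -m handwheel '[[0,0,0.5,0,1],[0,0,0,0,1],[0,0,0,0,1]]'
```

```text
time_s: 21.27
tcp_pos: [549.1, -214.7, 20.0]
tcp_rot: [0.0, 0.707, 0.707, 0.0]
wrist_force: [-4.0, 2.3, 6.8]
finger_gap: 54.0
grip_force: 29.9
time_s: 21.52
tcp_pos: [549.2, -214.7, 20.0]
tcp_rot: [0.0, 0.707, 0.707, 0.0]
wrist_force: [-5.2, 2.7, 12.6]
finger_gap: 54.4
grip_force: 29.9
```

```bash
python3 -m handwheel '[[0,0,-1,0,-0.6],[0,0,0,0,-0.6],[0,0,0,0,-0.6],[0,0,0,0,-0.6],[0,0,-5,0,-0.6],[0,0,-20,0,-0.6],[0,0,-35,0,-0.6],[0,0,-35,0,-0.6]]'; python3 -m handwheel '[[0,0,-35,0,-0.6],[0,0,-35,0,-0.6],[20,-5,-20,0,-0.6],[38,-10,0,0,-0.6],[38,-10,0,0,-0.6],[38,-10,0,0,-0.6],[38,-10,0,0,-0.6],[38,-10,0,0,-0.6]]'; python3 -m handwheel '[[38,-10,0,0,-0.6],[38,-10,0,0,-0.6],[38,-10,0,0,-0.6],[38,-10,0,0,-0.6],[38,-10,0,0,-0.6],[33,-3,0,0,-0.6],[0,0,0,0,-0.6],[0,0,0,0,-0.6]]'; python3 - <<'E'
from fit import *
for n in("top","side"):
    c=robot.camera(n); print(fit(c,"ring_nut",550,-213,16),fit(c,"dough_barrel",539,-92,4),fit(c,"filling_barrel",560,-330,4),fit(c,"filling_nozzle",430,307,15,near=30))
    if n=="top":
        u,v=map(int,proj(c,[550,-213,30])); cv2.imwrite("pics/seat.png",cv2.resize(c["frame"][v-60:v+60,u-90:u+90,::-1],None,fx=4,fy=4,interpolation=2))
E
```

```text
time_s: 22.18
tcp_pos: [548.4, -214.4, 115.4]
tcp_rot: [-0.001, 0.707, 0.707, -0.0]
wrist_force: [-0.2, -0.3, 0.8]
finger_gap: 75.3
grip_force: 0.0
time_s: 22.85
tcp_pos: [493.2, -3.1, 205.2]
tcp_rot: [0.0, 0.707, 0.707, 0.0]
wrist_force: [1.0, 0.4, -0.5]
finger_gap: 75.1
grip_force: 0.0
time_s: 23.52
tcp_pos: [440.6, 219.4, 204.9]
tcp_rot: [0.0, 0.706, 0.708, -0.0]
wrist_force: [0.6, -0.4, -0.2]
finger_gap: 75.5
grip_force: 0.0
(array([ 549.8, -212.7]), np.float64(0.948)) (array([537.8, -93.6]), np.float64(0.889)) (array([ 559.9, -332. ]), np.float64(0.947)) None
(array([ 546. , -211.2]), np.float64(0.936)) None (array([ 558.5, -331.7]), np.float64(0.847)) (array([429.4, 309.4]), np.float64(0.949))
```

View pics/seat.png

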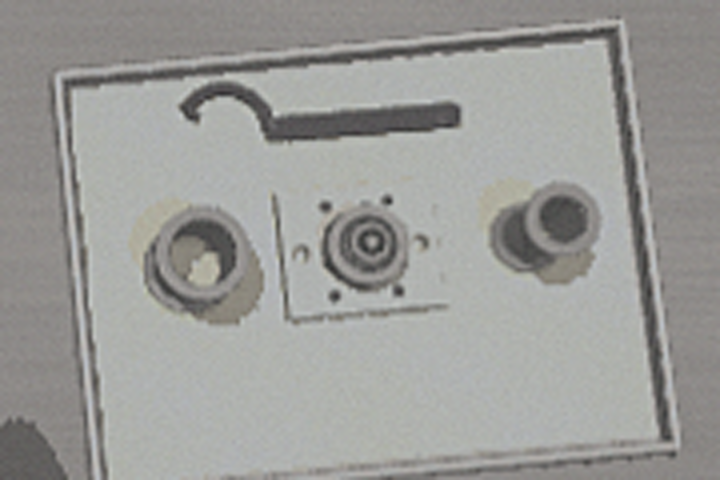

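The nut sits round the spigot, flat and centred, at (367,245). Next is the dough nozzle.

```bash
python3 -m handwheel '[[0,1,20,0,-0.6],[0,0,30,0,-0.6],[0,0,30,0,-0.6],[0,0,30,0,-0.6],[0,0,25,0,-0.6],[0,0,15,0,-0.6],[0,0,8,0,-0.6],[0,0,4,0,-0.6]]'; python3 -m handwheel '[[0,0,0,0,-0.6],[0,0,0,0,-0.6],[0,0,0,0,1],[0,0,0,0,1],[0,0,0,0,1],[0,0,0,0,1],[0,0,0,0,1],[0,0,0,0,1]]';  python3 -m handwheel '[[0,0,0,0,1],[0,0,0,0,1],[0,0,0,0,1],[0,0,0,0,1]]'
```

```text
time_s: 24.68
tcp_pos: [441.8, 218.1, 41.9]
tcp_rot: [-0.0, 0.707, 0.707, -0.001]
wrist_force: [0.2, -0.2, 1.0]
finger_gap: 74.8
grip_force: 0.0
time_s: 25.35
tcp_pos: [442.1, 218.3, 42.9]
tcp_rot: [0.0, 0.707, 0.707, 0.0]
wrist_force: [-0.2, 1.7, 0.1]
finger_gap: 38.8
grip_force: 0.0
time_s: 25.68
tcp_pos: [442.1, 218.3, 42.8]
tcp_rot: [-0.0, 0.707, 0.707, -0.0]
wrist_force: [-1.3, -0.7, 2.4]
finger_gap: 33.6
grip_force: 30.0
```

```bash
python3 -m handwheel '[[0,0,-10,0,1],[0,0,-20,0,1],[0,0,-30,0,1],[0,0,-35,0,1],[0,0,-35,0,1],[0,0,-20,0,1],[0,0,0,0,1],[-15,5,0,0,1]]'; python3 -m handwheel '[[-30,10,0,0,1],[-30,10,0,0,1],[-30,10,0,0,1],[-30,10,0,0,1],[-30,10,0,0,1],[-30,10,0,0,1],[-30,10,0,0,1],[-30,10,0,0,1]]'; python3 -m handwheel '[[-30,10,0,0,1],[-26,2,0,0,1],[0,0,0,0,1],[0,0,10,0,1],[0,0,15,0,1],[0,0,10,0,1],[0,0,0,0,1],[0,0,0,0,1]]'
cat > look.py <<'E'
import sys
from fit import *
noz,bar,dz,name=sys.argv[1],sys.argv[2],float(sys.argv[3]),sys.argv[4]
s=robot.sense(); t=s["tcp_pos"]; print(t)
b=dict(dough_barrel=(539,-92.7),filling_barrel=(560,-331))[bar]
for n in ("side","top"):
    c=robot.camera(n); print(n,fit(c,noz,t[0],t[1],t[2]-dz,near=30),fit(c,bar,*b,4))
    if n=="side":
        u,v=map(int,proj(c,t)); cv2.imwrite(f"pics/{name}.png",cv2.resize(c["frame"][max(v-60,0):v+60,u-60:u+60,::-1],(480,480),interpolation=2))
E
python3 look.py dough_nozzle dough_barrel 27.8 dn
```

```text
time_s: 26.35
tcp_pos: [446.8, 204.5, 193.5]
tcp_rot: [0.0, 0.707, 0.708, 0.001]
wrist_force: [0.6, 0.3, -3.1]
finger_gap: 33.4
grip_force: 30.0
time_s: 27.02
tcp_pos: [526.8, -38.2, 191.6]
tcp_rot: [-0.001, 0.707, 0.707, -0.001]
wrist_force: [0.1, 0.9, -2.2]
finger_gap: 33.4
grip_force: 30.0
time_s: 27.68
tcp_pos: [538.7, -91.9, 157.0]
tcp_rot: [-0.001, 0.707, 0.707, -0.0]
wrist_force: [0.2, 0.4, -1.5]
finger_gap: 33.4
grip_force: 30.0
[538.68782524 -91.90816968 156.9963743 ]
side (array([538.7, -88.9]), np.float64(0.765)) (array([537.5, -91.7]), np.float64(0.934))
top (array([522.7, -67.9]), np.float64(0.069)) (array([515. , -62.7]), np.float64(0.074))
```

View pics/dn.png

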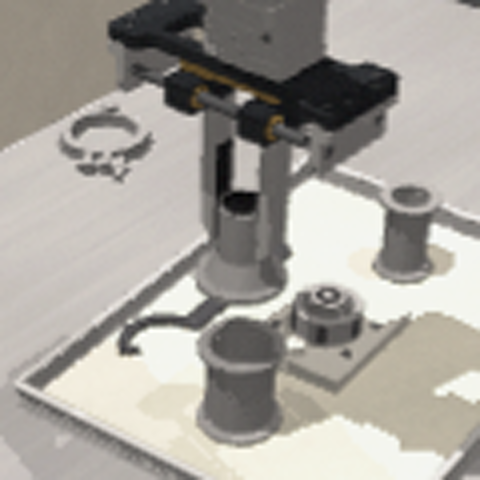

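The nozzle hangs upright at (240,245), above the barrel's rim at (240,340). Lower it.

```bash
python3 -m handwheel '[[-1.5,0,10,0,1],[0,0,15,0,1],[0,0,15,0,1],[0,0,6,0,1],[0,0,2,0,1],[0,0,0,0,1],[0,0,0,0,1],[0,0,0,0,1]]'; python3 -m handwheel '[[0,0,2,0,1],[0,0,1,0,1],[0,0,1,0,1],[0,0,0,0,1],[0,0,0,0,1]]'
```

```text
time_s: 28.65
tcp_pos: [539.4, -94.3, 110.5]
tcp_rot: [0.001, 0.707, 0.707, 0.0]
wrist_force: [-0.5, -0.4, -2.4]
finger_gap: 33.6
grip_force: 30.0
time_s: 29.07
tcp_pos: [539.0, -94.2, 105.7]
tcp_rot: [-0.0, 0.707, 0.707, -0.0]
wrist_force: [0.2, -0.6, -2.8]
finger_gap: 33.6
grip_force: 30.0
```

```bash
python3 -m handwheel '[[0,0,1.5,0,1],[0,0,1.2,0,1],[0,0,0,0,1],[0,0,0,0,1]]'; python3 -m handwheel '[[0,0,0.8,0,1],[0,0,0,0,1],[0,0,0,0,1]]'; python3 -m handwheel '[[0,0,0.6,0,1],[0,0,0,0,1],[0,0,0,0,1]]'
```

```text
time_s: 29.4
tcp_pos: [539.0, -94.2, 102.9]
tcp_rot: [-0.0, 0.707, 0.707, -0.0]
wrist_force: [1.0, -1.1, -2.2]
finger_gap: 33.8
grip_force: 30.0
time_s: 29.65
tcp_pos: [539.1, -94.2, 102.2]
tcp_rot: [-0.0, 0.707, 0.707, 0.0]
wrist_force: [-0.2, 0.6, -2.7]
finger_gap: 33.7
grip_force: 30.0
time_s: 29.9
tcp_pos: [539.2, -94.2, 101.8]
tcp_rot: [0.0, 0.707, 0.707, 0.0]
wrist_force: [0.5, -0.6, 0.0]
finger_gap: 33.3
grip_force: 30.0
```

```bash
python3 -m handwheel '[[0,0,0.5,0,1],[0,0,0,0,1],[0,0,0,0,1]]'; python3 -m handwheel '[[0,0,0,0,-0.2],[0,0,0,0,-0.2],[0,0,0,0,-0.2],[0,0,0,0,-0.2],[0,0,0,0,-0.2],[0,0,-5,0,-0.2],[0,0,-25,0,-0.2],[0,0,-35,0,-0.2]]';  python3 -m handwheel '[[0,0,-35,0,-0.2],[0,0,-10,0,-0.2],[20,-6,0,0,-0.2],[37,-10,0,0,-0.2],[37,-10,0,0,-0.2],[37,-10,0,0,-0.2],[37,-10,0,0,-0.2],[37,-10,0,0,-0.2]]'; python3 -m handwheel '[[37,-10,0,0,-0.2],[37,-10,0,0,-0.2],[37,-10,0,0,-0.2],[37,-10,0,0,-0.2],[37,-10,0,0,-0.2],[12,-3,0,0,-0.2],[0,0,0,0,-0.2],[0,0,0,0,-0.2]]'; python3 - <<'E'
from fit import *
for n in ("top","side"):
    c=robot.camera(n); print(n,fit(c,"dough_nozzle",539,-93,74,near=40),fit(c,"dough_barrel",539,-92.7,4),fit(c,"filling_nozzle",430,308,15,near=30))
E
```

```text
time_s: 30.15
tcp_pos: [539.2, -94.2, 101.8]
tcp_rot: [0.0, 0.707, 0.707, 0.0]
wrist_force: [-1.5, 1.1, 6.0]
finger_gap: 33.7
grip_force: 30.0
time_s: 30.82
tcp_pos: [537.8, -93.9, 164.9]
tcp_rot: [-0.002, 0.707, 0.707, -0.001]
wrist_force: [1.0, 0.2, -0.5]
finger_gap: 56.2
grip_force: 0.0
time_s: 31.48
tcp_pos: [482.2, 112.4, 211.3]
tcp_rot: [0.0, 0.707, 0.707, 0.0]
wrist_force: [0.3, -0.1, 1.0]
finger_gap: 56.2
grip_force: 0.0
time_s: 32.15
tcp_pos: [429.9, 307.7, 210.9]
tcp_rot: [0.0, 0.707, 0.708, -0.0]
wrist_force: [0.3, 0.2, -0.3]
finger_gap: 56.7
grip_force: 0.0
top None (array([517. , -72.1]), np.float64(0.189)) (array([430.8, 306.2]), np.float64(0.926))
side (array([538. , -92.6]), np.float64(0.92)) (array([538.2, -91.2]), np.float64(0.532)) (array([430.5, 309.5]), np.float64(0.939))
```

```bash
python3 -m handwheel '[[0,1,20,0,-0.2],[0,0,30,0,-0.2],[0,0,30,0,-0.2],[0,0,30,0,-0.2],[0,0,25,0,-0.2],[0,0,15,0,-0.2],[0,0,6,0,-0.2],[0,0,3,0,-0.2]]'; python3 -m handwheel '[[0,0,0,0,-0.2],[0,0,0,0,-0.2],[0,0,0,0,1],[0,0,0,0,1],[0,0,0,0,1],[0,0,0,0,1],[0,0,0,0,1],[0,0,0,0,1]]';  python3 -m handwheel '[[0,0,0,0,1],[0,0,0,0,1],[0,0,0,0,1]]'
```

```text
time_s: 33.22
tcp_pos: [431.0, 307.5, 51.5]
tcp_rot: [-0.0, 0.707, 0.707, -0.001]
wrist_force: [0.6, 1.0, -0.2]
finger_gap: 56.4
grip_force: 0.0
time_s: 33.88
tcp_pos: [431.1, 307.8, 52.3]
tcp_rot: [-0.0, 0.707, 0.707, 0.0]
wrist_force: [-0.6, 0.3, -1.8]
finger_gap: 19.9
grip_force: 3.8
time_s: 34.13
tcp_pos: [431.0, 307.8, 52.1]
tcp_rot: [-0.0, 0.707, 0.707, -0.0]
wrist_force: [-1.2, -0.1, 0.6]
finger_gap: 19.2
grip_force: 30.0
```

```bash
python3 -m handwheel '[[0,0,-10,0,1],[0,0,-20,0,1],[0,0,-35,0,1],[0,0,-35,0,1],[0,0,-35,0,1],[0,0,-35,0,1],[0,0,-10,0,1],[-15,3,0,0,1]]'; python3 -m handwheel '[[-36,7,0,0,1],[-36,7,0,0,1],[-36,7,0,0,1],[-36,7,0,0,1],[-36,7,0,0,1],[-36,7,0,0,1],[-36,7,0,0,1],[-36,7,0,0,1]]'; python3 -m handwheel '[[-36,7,0,0,1],[-36,7,0,0,1],[-36,7,0,0,1],[-36,7,0,0,1],[-36,7,0,0,1],[-36,7,0,0,1],[-36,7,0,0,1],[-36,7,0,0,1]]';  python3 -m handwheel '[[-36,7,0,0,1],[-12,7,0,0,1],[0,0,0,0,1],[0,0,15,0,1],[0,0,25,0,1],[0,0,15,0,1],[0,0,0,0,1],[0,0,0,0,1]]'; python3 look.py filling_nozzle filling_barrel 37.2 fn
```

```text
time_s: 34.8
tcp_pos: [434.4, 294.4, 235.6]
tcp_rot: [0.0, 0.707, 0.708, 0.003]
wrist_force: [-0.5, -0.1, -2.1]
finger_gap: 19.3
grip_force: 30.0
time_s: 35.47
tcp_pos: [489.7, 3.0, 231.9]
tcp_rot: [-0.0, 0.707, 0.707, -0.0]
wrist_force: [1.7, 0.8, -2.0]
finger_gap: 19.7
grip_force: 30.0
time_s: 36.13
tcp_pos: [545.8, -285.0, 231.7]
tcp_rot: [-0.0, 0.707, 0.707, -0.0]
wrist_force: [1.0, 1.4, -1.8]
finger_gap: 19.8
grip_force: 30.0
time_s: 36.8
tcp_pos: [559.9, -330.5, 176.9]
tcp_rot: [-0.001, 0.707, 0.707, -0.0]
wrist_force: [0.5, 0.4, -1.5]
finger_gap: 19.3
grip_force: 30.0
[ 559.85175268 -330.47616605  176.93555147]
side (array([ 557.8, -327.2]), np.float64(0.781)) (array([ 558.8, -332.1]), np.float64(0.867))
top (array([ 562.1, -331.1]), np.float64(0.69)) (array([ 557.9, -329.6]), np.float64(0.819))
```

View pics/fn.png

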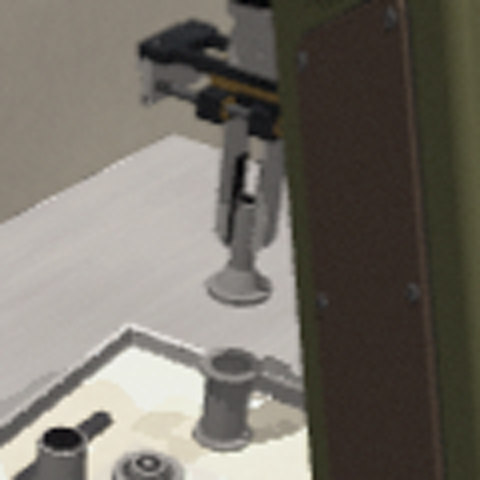

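The filling nozzle hangs upright at (240,285) above the thin barrel's rim at (233,362). Lower it.

```bash
python3 -m handwheel '[[-1,0,10,0,1],[0,0,18,0,1],[0,0,18,0,1],[0,0,8,0,1],[0,0,2,0,1],[0,0,0,0,1],[0,0,0,0,1],[0,0,0,0,1]]'; python3 -m handwheel '[[0,0,2,0,1],[0,0,2,0,1],[0,0,1,0,1],[0,0,0,0,1],[0,0,0,0,1]]'
```

```text
time_s: 37.77
tcp_pos: [560.5, -332.4, 122.3]
tcp_rot: [0.001, 0.707, 0.707, 0.0]
wrist_force: [-0.9, -0.2, -2.3]
finger_gap: 19.4
grip_force: 30.0
time_s: 38.18
tcp_pos: [560.0, -332.2, 116.1]
tcp_rot: [-0.0, 0.707, 0.707, -0.0]
wrist_force: [0.1, -0.3, -2.4]
finger_gap: 19.5
grip_force: 30.0
```

```bash
python3 -m handwheel '[[0,0,2,0,1],[0,0,1.8,0,1],[0,0,0,0,1],[0,0,0,0,1]]'; python3 -m handwheel '[[0,0,0.8,0,1],[0,0,0,0,1],[0,0,0,0,1]]'; python3 -m handwheel '[[0,0,0.7,0,1],[0,0,0,0,1],[0,0,0,0,1]]'
```

```text
time_s: 38.52
tcp_pos: [560.0, -332.2, 112.2]
tcp_rot: [-0.0, 0.707, 0.707, -0.0]
wrist_force: [-0.1, 0.5, -1.5]
finger_gap: 19.6
grip_force: 30.0
time_s: 38.77
tcp_pos: [560.1, -332.2, 111.5]
tcp_rot: [-0.0, 0.707, 0.707, 0.0]
wrist_force: [-0.2, 0.0, -1.9]
finger_gap: 19.2
grip_force: 30.0
time_s: 39.02
tcp_pos: [560.2, -332.3, 111.2]
tcp_rot: [0.0, 0.707, 0.707, 0.0]
wrist_force: [0.4, -0.3, 1.3]
finger_gap: 19.5
grip_force: 30.0
```

Contact. Release, lift and back away.

```bash
python3 -m handwheel '[[0,0,0.3,0,1],[0,0,0,0,1],[0,0,0,0,-0.2],[0,0,0,0,-0.2],[0,0,0,0,-0.2],[0,0,0,0,-0.2],[0,0,0,0,-0.2],[0,0,0,0,-0.2]]';  python3 -m handwheel '[[0,0,-5,0,-0.2],[0,0,-25,0,-0.2],[0,0,-35,0,-0.2],[0,0,-35,0,-0.2],[-20,-20,0,0,-0.2],[-20,-30,0,0,-0.2],[-20,-30,0,0,-0.2],[-20,-30,0,0,-0.2]]'; python3 -m handwheel '[[-20,-30,0,0,-0.2],[-20,-30,0,0,-0.2],[-20,-30,0,0,-0.2],[-20,-30,0,0,-0.2],[0,0,0,0,-0.2],[0,0,0,0,-0.2],[0,0,0,0,-0.2]]'; python3 - <<'E'
from fit import *
for n in ("top","side"):
    c=robot.camera(n)
    for a in (("die_plate",549,-212,4,.09),("ring_nut",550,-213,16),("dough_nozzle",539,-93,74),("dough_barrel",539,-92.7,4),("filling_nozzle",560,-331,74),("filling_barrel",560,-331,4)): print(n,a[0],fit(c,*a,near=30) )
    u,v=map(int,proj(c,[550,-213,60])); h=60 if n=="top" else 50
    cv2.imwrite(f"pics/end_{n}.png",cv2.resize(c["frame"][v-h:v+h,u-90:u+90,::-1],(720,8*h),interpolation=2))
E
```

```text
time_s: 39.68
tcp_pos: [560.0, -332.1, 110.4]
tcp_rot: [-0.0, 0.707, 0.707, -0.0]
wrist_force: [-0.1, 0.1, 0.4]
finger_gap: 54.9
grip_force: 0.0
time_s: 40.35
tcp_pos: [448.8, -412.7, 211.0]
tcp_rot: [0.0, 0.707, 0.707, -0.0]
wrist_force: [0.6, -1.1, -0.2]
finger_gap: 56.6
grip_force: 0.0
time_s: 40.93
tcp_pos: [330.4, -492.1, 210.9]
tcp_rot: [0.0, 0.707, 0.707, 0.0]
wrist_force: [-0.4, 0.3, 0.3]
finger_gap: 56.3
grip_force: 0.0
top die_plate (array([ 551. , -212.9,    9.7]), np.float64(0.964))
top ring_nut (array([ 551.9, -212.4]), np.float64(0.886))
top dough_nozzle (array([540.6, -94.3]), np.float64(0.952))
top dough_barrel (array([512.2, -68.6]), np.float64(0.149))
top filling_nozzle (array([ 562.2, -334.3]), np.float64(0.924))
top filling_barrel (array([ 558.3, -328.2]), np.float64(0.389))
side die_plate None
side ring_nut (array([ 547.4, -209.4]), np.float64(0.666))
side dough_nozzle (array([540.6, -92.5]), np.float64(0.92))
side dough_barrel (array([539.9, -93.1]), np.float64(0.493))
side filling_nozzle (array([ 560.1, -331.1]), np.float64(0.901))
side filling_barrel (array([ 559. , -329.2]), np.float64(0.668))
```

View pics/end_side.png

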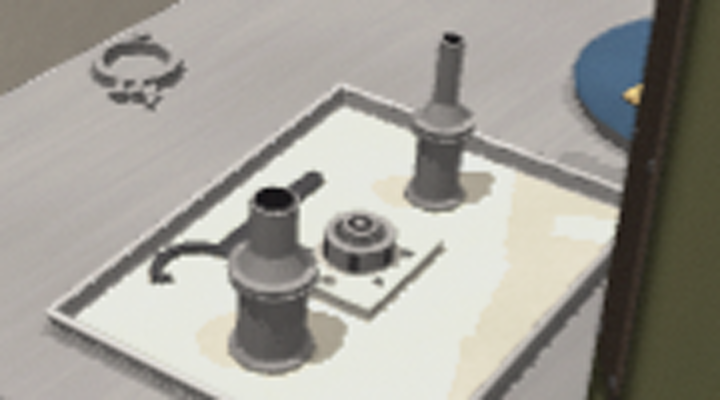

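View pics/end_top.png

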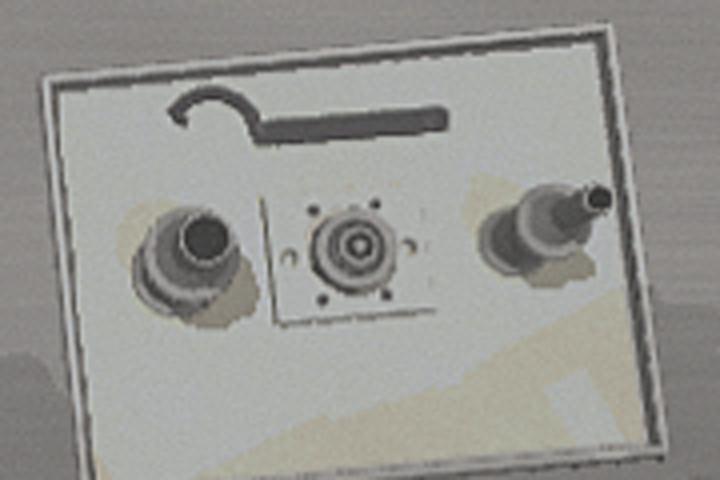

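Both nozzles stand flange on flange on their barrels, at (272,265) and (443,118) in the side view. The nut is seated on the plate midway between them, at (358,245), and the spanner has not moved.

```bash
python3 -c "
from bench import robot
print(robot.hand_in())"
```

```text
the job is handed in; nothing more can be done
None
```

I handed the job in at about 41 s: the die plate lies flat midway between the barrels with the ring nut seated on it, both nozzles stand centred on their matching barrels, and the barrels and spanner look unmoved; I didn't re-check the jar, and the hand-in returned no verdict.

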